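# Clear the finishing machine's catch tray

### The arm

A 6-joint arm with a two-finger parallel gripper is mounted at the origin on a cart in front of the work surface, level with it; the furniture and walls round the work are solid. World frame = base frame: x ahead of the robot, y to its left, z up, the work surface at z = 0. Lengths are in m, angles in rad, forces in N, time in s.
With the tool pointing down it reaches from about 0.325 to 0.75 m from the base axis. Payload 7.6 kg.
Tool frame: the origin (TCP) lies midway between the tips of the shut fingers; the grasp point (between the pads) lies 19 mm behind it; z points along the fingers, y is the direction in which the jaws open and shut (so a half turn about z gives the same grasp; the last joint's range is limited). The gripper opens to 85 mm and grips with 20 to 120 N. Pads are 22 mm wide; open, the fingers measure 114 mm over their backs; the gripper's body (76 mm by 85 mm) begins 54 mm behind the grasp point. The pads swing forward as they close: fully open they stand 13 mm farther back than shut.
Start: joints at [1.197, 0.052, 1.401, -0, 1.689, -0.07], TCP at [0.157, 0.501, 0.231] pointing down, gripper open.
Joint ranges: [-2.9, 2.9], [-0.91, 2.17], [0.12, 2.37], [-1.06, 4.2], [0.26, 2.73], [-2.93, 2.93]. Speed limits (rad/s): [2.57, 2.57, 3.01, 3.14, 3.14, 3.14].

### API

Orientations are given as [roll, pitch, yaw] about the fixed x, y, z axes, in that order (R = Rz(yaw) Ry(pitch) Rx(roll)).
In Python, from station import manip, cams, workorder gives the robot as it stands. The module is installed in compiled form; this text tells all that it offers.
- The arm moves only by the shell command python3 -m inch 'ROWS'. ROWS is JSON, a list of rows, each a list of 3 entries, a list of its own where there are three numbers: the shift along the tool's x, y, z in mm, then the turn about the tool's z in degrees, then the finger opening in mm, from 0 to 85.4. A call has 1 to 5 rows; each row shifts and turns the commanded pose from where the row before left it, along the tool's axes as they then stand; what a row does not reach is not made up. A row lasts 1/8 s, in which the tool goes at most 62.5 mm and 10.7 degrees, less where a joint would pass 70% of its speed; a pose out of reach is approached as far as the arm can. A call with a gripper value outside its range is refused whole. The fingers move at their own pace and stop on an object; the grip force is fixed at half the most. Time passes only in rows, so rows that do not move let the fingers close. It gives the time, the measured TCP pose, the force and the opening at its end, in the units of the state.
- manip.get_obs(): the state, without advancing time (a new reading comes with each control period).
- cams.snapshot(name): name is "scene" or "side" or "wrist"; returns a dict with "image" (480x640x3 uint8, red, green, blue), "range_z" (480x640 float32, m along the optical axis (not along the pixel's ray), 0 where there is no reading), "fx", "fy", "cx", "cy" (pixels), "xyz" and "orientation" of the camera in the world. Camera axes: x right, y down, z forward; pixel columns grow to the right and rows downward; lengths in m; the calibration is good to about 2 mm. A picture is of the moment at which its call begins.
- workorder.hand_in(): hands the job in, once; it reports no verdict.
The state is a dict: "time": time; "joint_pos": joint angles; "dq": joint speeds; "joint_torque": joint torques, N m; "ee_pos": TCP position; "ee_rot": TCP orientation; "ft_force": force on the tool from outside, world axes, zero at the start; "moment": the same for the moment, N m; "opening": opening from 0.0 (shut) to 1.0 (fully open).
Only numpy, scipy, OpenCV 4.12 (cv2) and the standard library are available. Lean on these libraries where they do the work, as an engineer would, in place of code of your own. Each camera call takes 0.05 s, during which the arm holds its last target. There are 200 camera calls.

### The job

Empty the finishing machine: turn the red isolator handle to off, then lift the gate's latch bar out of its catch and swing the guard gate wide open, and collect every finished black loupe barrel from the catch tray into the green tote. Then swing the gate fully shut with the latch bar dropped into its catch, and only after that turn the isolator back to on. Never have the power on while the gate is open, and do not disturb the jar or the dabber.

Things in the scene. Friction and masses are not known exactly. Their poses are not given: they have to be found in the camera images.
- isolator (a joint): red bar handle of the power isolator, on the yellow plate on top of the blue housing; turns about a vertical axis, snaps to the nearer end: 0 = off (bar along the machine's y, pointing at the black dot), 1.57 rad = on (bar along the machine's x, pointing at the green dot). The value grows clockwise seen from above. Needs under 0.1 N m; let go past half-way (0.79) it springs the rest
- isolator_grip (a point): point to grip on the isolator's bar: centre of the bar, on its turning axis. The bar is 60 mm long, 14 mm wide, 28 mm high; this point lies 13 mm below its top and 25 mm above the yellow plate. The point's own y axis runs along the bar
- gate (a joint): guard gate, a clear plastic hood in a yellow frame over the catch tray, hinged on a vertical pin at the tray's far left corner. 0 = shut over the tray, grows as it opens to the left (clockwise seen from above) up to 1.75 rad; from about 1.5 rad the whole tray is free from above. Light friction (about 0.12 N m), stays where it is left. Roof at 95 mm height, 176 x 206 mm; front pane down to 28 mm above the bench
- gate_hinge (a point): point on the gate's vertical hinge axis, at roof height (95 mm)
- latch (a joint): steel thumb latch bar on the outside of the gate, at its front upper edge, pivoted on the gate at its left end; its right end (the nose) lies behind a steel lip fixed to the machine. 0 = down (level), grows as the bar is lifted, to 0.5 rad; falls back by its own weight (0.15 kg). Above 0.13 rad the nose clears the lip and the gate can swing. On shutting, the nose can also ride up the slope before the lip
- latch_knob (a point): centre of the black ball knob (25 mm diameter) on a short stem on the latch bar, 140 mm above the bench when the bar is down, its centre 25 mm above the bar's top. The bar's pivot lies 85 mm to its left along the gate and 33 mm lower, so it rises in an arc; 12 to 30 mm of lift clears the nose. It is also the handle by which the gate is swung (radius about 0.23 m about gate_hinge)
- machine: the fixed bench machine. Origin on the bench under the centre of the catch tray; its x axis points away from the robot side towards the blue housing, y to the left. The housing fills x 100 to 210 mm, y -103 to 103 mm, up to 140 mm high. The lip and slope of the latch's catch stand at x -155 to -108, y -125 to -91 mm, up to 117 mm high
- tray (a point): centre of the catch tray's white floor, 12 mm above the bench; the tray is 160 (x) by 170 mm (y) inside with an aluminium rim only 10 mm high; axes as the machine's
- tote_in (a point): centre of the inner floor of the green open tote, 4 or so mm above the bench; 192 (x) by 162 mm (y) inside, walls 4 mm thick, 45 mm high outside, 0.9 kg, loose
- loupe_1_mid (a point): centre of a finished black loupe barrel, half-way up: 41 mm high, 43 mm diameter over the lowest 18 mm, waist 32 mm, top rim 36 mm (top 12 mm), about 60 g; stands upright in the catch tray at the start, wide end down; 3 to 5 are there, absent ones read None. Site z axis = barrel axis, up from the wide end
- loupe_2_mid (a point): centre of a finished black loupe barrel, half-way up: 41 mm high, 43 mm diameter over the lowest 18 mm, waist 32 mm, top rim 36 mm (top 12 mm), about 60 g; stands upright in the catch tray at the start, wide end down; 3 to 5 are there, absent ones read None. Site z axis = barrel axis, up from the wide end
- loupe_3_mid (a point): centre of a finished black loupe barrel, half-way up: 41 mm high, 43 mm diameter over the lowest 18 mm, waist 32 mm, top rim 36 mm (top 12 mm), about 60 g; stands upright in the catch tray at the start, wide end down; 3 to 5 are there, absent ones read None. Site z axis = barrel axis, up from the wide end
- loupe_4_mid (a point): centre of a finished black loupe barrel, half-way up: 41 mm high, 43 mm diameter over the lowest 18 mm, waist 32 mm, top rim 36 mm (top 12 mm), about 60 g; stands upright in the catch tray at the start, wide end down; 3 to 5 are there, absent ones read None. Site z axis = barrel axis, up from the wide end
- loupe_5_mid (a point): centre of a finished black loupe barrel, half-way up: 41 mm high, 43 mm diameter over the lowest 18 mm, waist 32 mm, top rim 36 mm (top 12 mm), about 60 g; stands upright in the catch tray at the start, wide end down; 3 to 5 are there, absent ones read None. Site z axis = barrel axis, up from the wide end
- rosin_jar: bystander: amber jar with a black lid, 58 mm across, 76 mm high; origin at its underside
- leather_dabber: bystander: brown leather dabber with a wooden knob, 67 mm across, 86 mm high; origin at its underside

How it is judged:
By the outcome, as a careful person would: the job done as asked, in the order asked, and still so for the second after the job is handed in, with the robot touching nothing.
Of loupe_1, loupe_2, loupe_3, loupe_4, loupe_5 only 3 to 5 are there at a start; the rules pass over those that are not, and their reading is None.
At some moment in a run one of loupe_1, loupe_2, loupe_3, loupe_4, loupe_5 may be knocked a few centimetres aside while the robot is not near it.
Once in a run the grip may slacken for a moment while it holds something.
It also fails if it takes over 210 s, if anything falls off the work surface, if the arm or the gripper's body presses on something with over 40 N, if the wrist force passes 120 N, or if a joint passes its speed limit or range.

## Working session

There is one attempt and no reset: what is moved stays moved. The work goes in short steps, Python scripts to look and compute and a shell command to move; the robot and the scene stay as the last step left them, time stands still between calls to the robot, and variables do not carry over. Pictures are saved under pics/ and viewed, about 12 in all and at most 16, crops included, and the job is handed in when it is done.

```bash
mkdir -p pics; ls
python3 - <<'E'
from station import manip,cams,workorder
import cv2,numpy as np
print(manip.get_obs())
for n in("scene","side"):
    s=cams.snapshot(n); cv2.imwrite(f"pics/{n}0.png",s["image"][:,:,::-1]); print(n,s["fx"],s["fy"],s["cx"],s["cy"],s["xyz"],s["orientation"]); np.savez(f"pics/{n}0.npz",**{k:np.array(v) for k,v in s.items()})
E
```

```text
pics
{'time': 0.0, 'joint_pos': array([ 1.19670445e+00,  5.28403914e-02,  1.40174995e+00, -1.00407227e-05,
        1.68861588e+00, -7.02885464e-02]), 'dq': array([-0.00131054,  0.00052838,  0.00037804, -0.00093045,  0.00049511,
        0.00088474]), 'joint_torque': array([ 3.79441799e-04, -3.81677592e+01, -3.60179222e+01,  1.53901510e-05,
        6.11845622e-03,  8.91471984e-06]), 'ee_pos': array([0.1569149 , 0.50067365, 0.23045781]), 'ee_rot': array([-3.13998237e+00, -1.03373377e-04,  2.83778807e+00]), 'ft_force': array([ 0.14598098, -0.19888269,  0.44660469]), 'moment': array([ 0.02206496,  0.0257081 , -0.04547566]), 'opening': 1.0008928165519937}
scene 554.5776589136835 554.5776589136835 319.5995542571317 240.00115164312538 [-0.03596479 -0.65441474  0.83168961] [-2.21005362  0.02386596 -0.7559976 ]
side 489.0911535602748 489.0911535602748 322.3498085399384 229.46794659684298 [0.38746002 0.6643956  0.66881684] [-2.24549483 -0.00336562 -2.84287617]
```

View pics/scene0.png

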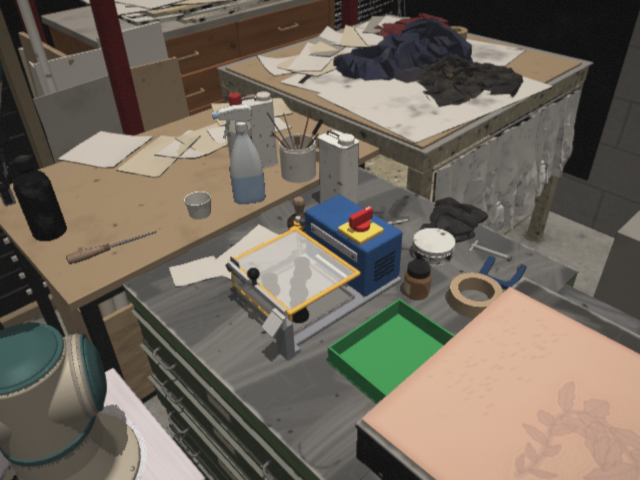

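View pics/side0.png

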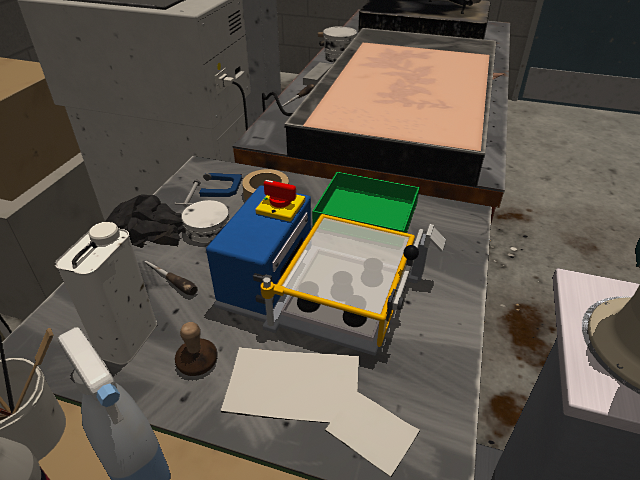

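```bash
cat > h.py <<'E'
import numpy as np,cv2
from scipy.spatial.transform import Rotation as Ro
def R(o): return Ro.from_euler('xyz',o).as_matrix()
def cloud(s):
    z=s["range_z"]; v,u=np.mgrid[:480,:640]
    c=np.stack([(u-s["cx"])/s["fx"]*z,(v-s["cy"])/s["fy"]*z,z],-1)
    P=c@R(s["orientation"]).T+s["xyz"]; P[z<=0]=np.nan; return P
def plane(s,u,v,h):
    d=R(s["orientation"])@np.array([(u-s["cx"])/s["fx"],(v-s["cy"])/s["fy"],1]); t=(h-s["xyz"][2])/d[2]; return s["xyz"]+t*d
def hsv(s): return cv2.cvtColor(s["image"],cv2.COLOR_RGB2HSV)
def pix(s,p):
    c=R(s["orientation"]).T@(np.array(p)-s["xyz"]); return s["fx"]*c[0]/c[2]+s["cx"],s["fy"]*c[1]/c[2]+s["cy"]
def rect(P):
    (c,wh,a)=cv2.minAreaRect((P[:,:2]*1000).astype(np.float32)); return np.round(c,1),np.round(wh,1),round(a,2)
E
cat > m.py <<'E'
from h import *
np.set_printoptions(precision=4,suppress=True)
S={n:dict(np.load(f"pics/{n}0.npz")) for n in("scene","side")}
for n,s in S.items():
    P=cloud(s);H=hsv(s);h,sa,v=[H[...,i].astype(int) for i in range(3)]
    z=P[...,2]
    def go(name,m,k=3):
        m=cv2.morphologyEx(m.astype(np.uint8),cv2.MORPH_OPEN,np.ones((k,k)))
        nn,l,st,ce=cv2.connectedComponentsWithStats(m)
        if nn<2: print(n,name,"none");return
        i=1+np.argmax(st[1:,4]); Q=P[(l==i)&np.isfinite(z)]
        print(n,name,st[i],"z",np.percentile(Q[:,2],[2,50,98]),"rect",rect(Q),"med",np.median(Q,0))
    ok=(P[...,0]>.2)&(P[...,0]<.9)&(abs(P[...,1])<.5)
    go("bluetop",(h>100)&(h<125)&(sa>120)&ok&(abs(z-.14)<.006))
    go("redtop",((h<6)|(h>174))&(sa>150)&ok&(z>.172),1)
    go("plate",(h>20)&(h<35)&(sa>120)&ok&(abs(z-.15)<.01),1)
    go("frame",(h>15)&(h<35)&(sa>120)&ok&(abs(z-.095)<.01),1)
    go("green",(h>50)&(h<80)&(sa>120)&ok&(z>.03),1)
    go("knob",(v<50)&ok&(z>.128)&(z<.16),1)
    go("darklow",(v<70)&ok&(z>.03)&(z<.09),1)
    go("brown",(h<15)&(sa>100)&ok&(z>.02)&(z<.1),1)
E
python3 m.py
```

```text
scene bluetop [ 309  196   51   37 1031] z [0.1354 0.1387 0.1416] rect (array([690.9,  84.8]), array([110.4, 111.6]), 89.55) med [0.6831 0.0903 0.1387]
scene redtop [350 208  23  18 235] z [0.1729 0.1865 0.1927] rect (array([669.6,  -8. ]), array([16. , 60.6]), 87.63) med [ 0.6652 -0.0114  0.1865]
scene plate [339 222  44  22 446] z [0.1443 0.1506 0.1538] rect (array([673.9,  -7.4]), array([70.9, 80.8]), 86.97) med [ 0.6534 -0.0232  0.1506]
scene frame [234 222 126  97 847] z [0.0924 0.0983 0.1021] rect (array([534.3,  53.5]), array([238.3, 193.3]), 84.66) med [ 0.5473 -0.0275  0.0983]
scene green [ 329  299  124   98 1133] z [0.0304 0.0397 0.0462] rect (array([ 551. , -203.7]), array([147.8, 203.5]), 88.48) med [ 0.5359 -0.1655  0.0397]
scene knob [356 426  64  54 211] z [0.1284 0.1321 0.1361] rect (array([ 324.1, -384. ]), array([  4.1, 113.9]), 0.54) med [ 0.3236 -0.3885  0.1321]
scene darklow [356 444  43  36 515] z [0.0525 0.0731 0.0891] rect (array([ 324.4, -366.2]), array([ 5. , 80.9]), 1.06) med [ 0.3252 -0.3601  0.0731]
scene brown [405 272  26  23 299] z [0.0217 0.0474 0.06
[... 588 characters left out ...]
31] rect (array([536.4,  57.3]), array([233.5, 204.4]), 86.22) med [0.5386 0.1366 0.1002]
side green [ 312  172  108   60 1049] z [0.0303 0.0424 0.048 ] rect (array([ 551.9, -214.3]), array([175. , 200.8]), 87.64) med [ 0.5598 -0.2915  0.0424]
side knob [285 124 200  34 722] z [0.1282 0.1327 0.1408] rect (array([ 554.3, -325.3]), array([ 12.3, 460.8]), 89.68) med [ 0.551  -0.3252  0.1327]
side darklow [ 248  139  257   55 3325] z [0.0307 0.0669 0.0891] rect (array([ 579.7, -357.4]), array([101.6, 635.7]), 85.84) med [ 0.5395 -0.3259  0.0669]
side brown [ 248  151  255   46 1266] z [0.0203 0.027  0.0347] rect (array([ 581.4, -352.5]), array([636.5,  13.9]), 0.07) med [ 0.5569 -0.3517  0.027 ]
```

Run:
```python
import cv2
a=cv2.imread("pics/side0.png")[200:370,230:450]; b=cv2.imread("pics/scene0.png")[190:360,210:430]
cv2.imwrite("pics/crop0.png",cv2.resize(cv2.vconcat([a,b]),None,fx=1.75*1,fy=1.75,interpolation=3))
```

```text
(no output)
```

View pics/crop0.png

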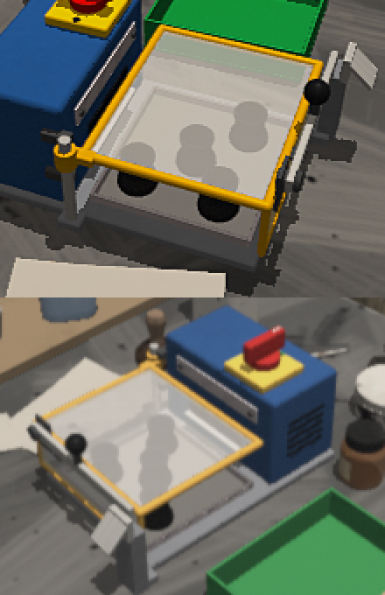

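```bash
cat > g.py <<'E'
# usage: g.py x y z yawdeg : prints delta in present tool axes and turn
import sys
from h import *
from station import manip
o=manip.get_obs(); r=R(o["ee_rot"])
t=np.array(list(map(float,sys.argv[1:4]))); yaw=np.radians(float(sys.argv[4]))
cy=o["ee_rot"][2]
print("t %.2f"%o["time"],"pos",np.round(o["ee_pos"],4),"yaw %.2f"%np.degrees(cy),"F",np.round(o["ft_force"],1),"op %.3f"%o["opening"])
print("delta mm",np.round(r.T@(t-o["ee_pos"])*1000,1),"turn deg %.1f"%np.degrees((cy-yaw+np.pi)%(2*np.pi)-np.pi),"q",np.round(o["joint_pos"],2))
E
python3 - <<'E'
from h import *
S={n:dict(np.load(f"pics/{n}0.npz")) for n in("scene","side")}
print(plane(S["side"],411,252.6,.14),plane(S["scene"],253,275,.14))
for s,u,v in(("side",411,252),("scene",253,274)): 
    P=cloud(S[s]);print(P[v,u])
E
I="python3 -m inch"
$I '[[[-43,-22,0],0,85],[[-43,-22,0],0,85],[[-43,-22,0],0,85],[[-43,-22,0],0,85],[[-43,-22,0],0,85]]'
$I '[[[-43,-22,0],0,85],[[-43,-22,0],0,85],[[-43,-22,0],0,85],[[-43,-22,0],0,85],[[-43,-22,0],0,85]]'
$I '[[[-43,-22,0],0,85],[[-43,-22,0],0,85],[[0,0,0],10,85],[[0,0,0],10,85],[[0,0,0],10,85]]'
$I '[[[0,0,0],10,85],[[0,0,0],10,85],[[0,0,0],10,85],[[0,0,0],10,85],[[0,0,0],10,85]]'
$I '[[[0,0,0],10,85],[[0,0,0],10,85],[[0,0,0],10,85],[[0,0,0],10,85],[[0,0,0],10,85]]'
$I '[[[0,0,0],10,85],[[0,0,0],10,85],[[0,0,0],10,85],[[0,0,0],0,40],[[0,0,0],0,40]]'
python3 g.py .67 -.006 .24 -3
```

```text
[0.4240725  0.04669856 0.14      ] [0.42158665 0.04294706 0.14      ]
[0.42362913 0.05663658 0.14975387]
[0.41917108 0.03883467 0.146424  ]
time: 0.72
ee_pos: [0.3301, 0.3304, 0.231]
ee_rot: [-3.141, -0.0, 2.838]
ft_force: [0.9, 0.6, -0.2]
opening: 0.996
time: 1.35
ee_pos: [0.5024, 0.1611, 0.2309]
ee_rot: [-3.141, -0.001, 2.838]
ft_force: [0.1, 0.0, 0.4]
opening: 0.995
time: 1.98
ee_pos: [0.5703, 0.0945, 0.2306]
ee_rot: [-3.141, -0.001, 2.308]
ft_force: [0.2, -0.2, 0.6]
opening: 0.996
time: 2.6
ee_pos: [0.5702, 0.0947, 0.2307]
ee_rot: [-3.141, 0.0, 1.436]
ft_force: [-0.4, 0.4, -0.9]
opening: 1.003
time: 3.22
ee_pos: [0.5703, 0.0947, 0.2307]
ee_rot: [-3.141, 0.001, 0.563]
ft_force: [0.2, 0.1, 0.7]
opening: 0.996
time: 3.85
ee_pos: [0.5703, 0.0947, 0.231]
ee_rot: [-3.142, 0.0, 0.049]
ft_force: [-0.0, 0.0, 1.0]
opening: 0.6
t 3.85 pos [0.5703 0.0947 0.231 ] yaw 2.79 F [-0.  0.  1.] op 0.600
delta mm [ 94.6 105.5  -9. ] turn deg 5.8 q [0.1  0.2  1.24 0.   1.7  1.62]
```

```bash
I="python3 -m inch"
$I '[[[32,35,0],0,40],[[32,35,0],0,40],[[31,35,0],0,40],[[0,0,0],6,40],[[0,0,0],0,40]]'
$I '[[[0,0,25],0,40],[[0,0,25],0,40],[[0,0,18],0,40],[[0,0,0],0,40],[[0,0,0],0,40]]'
python3 g.py .67 -.006 .162 -3
python3 - <<'E'
from station import cams
import cv2
cv2.imwrite("pics/sc1.png",cams.snapshot("scene")["image"][150:330,210:450,::-1]);
a=cv2.resize(cv2.imread("pics/sc1.png"),None,fx=3,fy=3,interpolation=2);cv2.imwrite("pics/sc1b.png",a)
E
```

```text
time: 4.47
ee_pos: [0.6702, -0.0062, 0.2306]
ee_rot: [-3.141, 0.001, -0.057]
ft_force: [-0.8, -0.9, -0.5]
opening: 0.465
time: 5.1
ee_pos: [0.6705, -0.0057, 0.1647]
ee_rot: [-3.141, -0.002, -0.058]
ft_force: [-0.0, 0.1, -0.5]
opening: 0.469
t 5.10 pos [ 0.6705 -0.0057  0.1647] yaw -3.35 F [-0.   0.1 -0.5] op 0.469
delta mm [-0.5  0.3  2.7] turn deg -0.3 q [-0.06  0.49  1.01  0.    1.64  1.57]
```

View pics/sc1b.png

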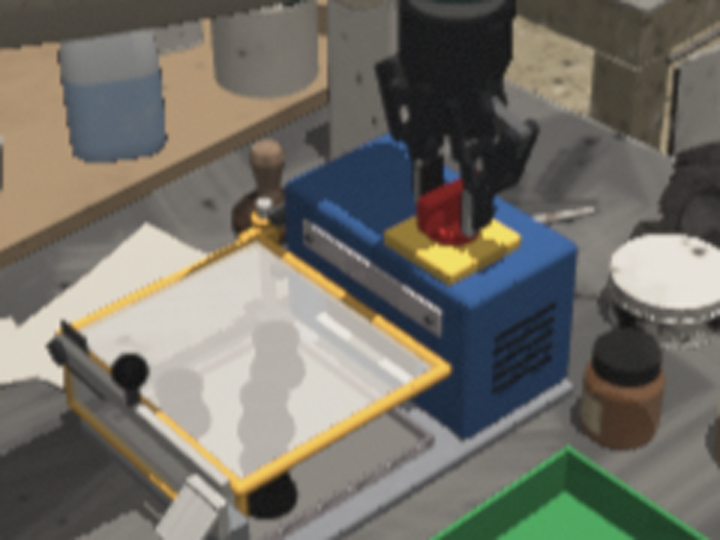

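The open fingers straddle the red bar (about pixel 445,210 in the crop). Next I close them and turn it.

```bash
I="python3 -m inch"
$I '[[[0,0,0],0,8],[[0,0,0],0,8],[[0,0,0],0,8],[[0,0,0],0,8]]'
$I '[[[0,0,0],-10,8],[[0,0,0],-10,8],[[0,0,0],-10,8],[[0,0,0],-10,8],[[0,0,0],-10,8]]'
$I '[[[0,0,0],-10,8],[[0,0,0],-10,8],[[0,0,0],-10,8],[[0,0,0],-10,8],[[0,0,0],0,8]]'
$I '[[[0,0,0],0,50],[[0,0,0],0,50],[[0,0,0],0,50],[[0,0,-35],0,50],[[0,0,-35],0,50]]'
python3 g.py .423 .045 .24 -4
python3 - <<'E'
from station import cams
from h import *
s=cams.snapshot("side");P=cloud(s);H=hsv(s);h,sa=H[...,0],H[...,1]
m=((h<6)|(h>174))&(sa>150)&(P[...,2]>.172)&(P[...,2]<.2)&(P[...,0]>.6)&(abs(P[...,1])<.1)
print(m.sum(),rect(P[m]))
E
```

```text
time: 5.65
ee_pos: [0.6708, -0.0057, 0.1655]
ee_rot: [-3.141, -0.004, -0.059]
ft_force: [0.2, 0.6, 4.8]
opening: 0.155
time: 6.28
ee_pos: [0.671, -0.0061, 0.1655]
ee_rot: [3.138, -0.003, 0.819]
ft_force: [1.1, -1.6, 5.2]
opening: 0.151
time: 6.9
ee_pos: [0.6714, -0.0063, 0.1655]
ee_rot: [3.136, 0.0, 1.511]
ft_force: [3.4, -1.9, 5.4]
opening: 0.152
time: 7.52
ee_pos: [0.6696, -0.0057, 0.2331]
ee_rot: [-3.139, -0.0, 1.511]
ft_force: [0.5, -0.1, 0.2]
opening: 0.588
t 7.53 pos [ 0.6696 -0.0057  0.2331] yaw 86.58 F [ 0.5 -0.1  0.2] op 0.588
delta mm [  35.9 -249.2   -6.3] turn deg 90.6 q [-0.06  0.48  0.9   0.    1.77 -0.  ]
306 (array([670.7,  -4.7]), array([62.1, 14.3]), 85.53)
```

```bash
I="python3 -m inch"
$I '[[[9,-60,0],0,60],[[9,-60,0],0,60],[[9,-60,0],0,60],[[9,-60,0],0,60],[[0,-9,0],0,60]]'
$I '[[[0,0,0],0,60],[[0,0,0],0,60]]'
python3 g.py .423 .045 .24 86.3
python3 - <<'E'
from station import cams
from h import *
s=cams.snapshot("wrist"); np.savez("pics/w1.npz",**{k:np.array(v) for k,v in s.items()})
print(s["xyz"],s["orientation"])
cv2.imwrite("pics/w1.png",s["image"][:,:,::-1])
S={n:dict(np.load(f"pics/{n}0.npz")) for n in("scene","side")}
for h in(.1,.11): print(plane(S["side"],266.6,285.7,h),plane(S["scene"],298,221,h))
print("dab",plane(S["side"],195,352,.03), "jar",plane(S["scene"],418,267,.076))
E
```

```text
time: 8.2
ee_pos: [0.4209, 0.0455, 0.2327]
ee_rot: [-3.141, -0.0, 1.512]
ft_force: [0.4, 0.6, 0.0]
opening: 0.704
time: 8.45
ee_pos: [0.4247, 0.0446, 0.2332]
ee_rot: [-3.141, 0.0, 1.511]
ft_force: [-0.1, -0.3, -0.1]
opening: 0.702
t 8.45 pos [0.4247 0.0446 0.2332] yaw 86.56 F [-0.1 -0.3 -0.1] op 0.702
delta mm [ 0.3 -1.7 -6.8] turn deg 0.3 q [ 0.02 -0.23  1.66  0.    1.71  0.08]
[0.43097466 0.12417643 0.37608158] [ 2.82775004e+00 -2.58098115e-04 -5.95001009e-02]
[0.63837173 0.15126961 0.1       ] [0.64207838 0.16333257 0.1       ]
[0.63396061 0.16029054 0.11      ] [0.63281157 0.15215642 0.11      ]
dab [0.72194524 0.25914524 0.03      ] jar [ 0.73027326 -0.12106365  0.076     ]
```

View pics/w1.png

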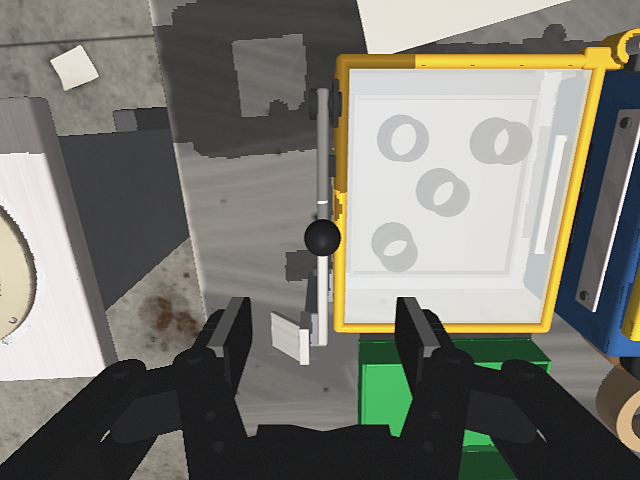

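Run:
```python
from h import *
s=dict(np.load("pics/w1.npz"))
print("knob",plane(s,322,237,.14))
for u,v in((625,50),(605,55)): print("hinge",plane(s,u,v,.1))
print("yaw bar", plane(s,323,92,.115),plane(s,323,340,.115))
print("frame",plane(s,343,330,.1),plane(s,548,328,.1),plane(s,343,60,.1),plane(s,603,58,.1))
for u,v in((403,138),(500,142),(442,192),(395,246)): print("loupe",plane(s,u,v,.053))
```

```text
knob [0.42578539 0.04805546 0.14      ]
hinge [0.63613245 0.15485635 0.1       ]
hinge [0.62324582 0.15257166 0.1       ]
yaw bar [0.43192452 0.13974848 0.115     ] [ 0.42073971 -0.04782836  0.115     ]
frame [ 0.43772394 -0.04891603  0.1       ] [ 0.61162813 -0.05735695  0.1       ] [0.44669725 0.16000773 0.1       ] [0.62221703 0.15079074 0.1       ]
loupe [0.49723799 0.10338201 0.053     ]
loupe [0.57905955 0.09523276 0.053     ]
loupe [0.53182538 0.0552652  0.053     ]
loupe [0.49053895 0.00728991 0.053     ]
```

```bash
I="python3 -m inch"
$I '[[[2,0,50],0,60],[[0,0,40],0,60],[[0,0,19],0,60],[[0,0,0],0,60],[[0,0,0],0,60]]'
$I '[[[0,0,0],0,15],[[0,0,0],0,15],[[0,0,0],0,15],[[0,0,0],0,15],[[0,0,0],0,15]]'
$I '[[[2,0,-6],0,15],[[3,0,-6],0,15],[[4,0,-6],0,15],[[0,0,0],0,15],[[0,0,0],0,15]]'
python3 - <<'E'
from station import cams
import cv2
a=cams.snapshot("scene")["image"][200:350,190:390,::-1]
b=cams.snapshot("side")["image"][170:320,290:490,::-1]
cv2.imwrite("pics/l1.png",cv2.resize(cv2.hconcat([a,b]),None,fx=2,fy=2,interpolation=2))
E
```

```text
time: 9.12
ee_pos: [0.4247, 0.0468, 0.1253]
ee_rot: [3.14, -0.0, 1.511]
ft_force: [0.4, -0.8, -0.7]
opening: 0.7
time: 9.75
ee_pos: [0.4242, 0.0468, 0.1253]
ee_rot: [3.14, -0.0, 1.511]
ft_force: [-1.0, -1.2, 6.0]
opening: 0.257
time: 10.38
ee_pos: [0.4245, 0.0559, 0.1421]
ee_rot: [3.141, -0.0, 1.511]
ft_force: [5.6, 1.8, -5.2]
opening: 0.257
```

View pics/l1.png

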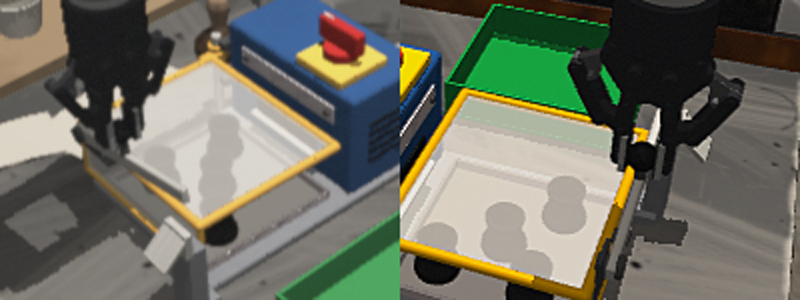

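The ball is held between the pads (side half, ~640,157) and the bar is lifted, its nose up at left-half pixel (185,193). Now I start the swing.

```bash
I="python3 -m inch"
$I '[[[22,-10.5,0],6,15],[[22,-10.5,0],6,15],[[22,-10.5,0],6,15],[[0,0,0],0,15]]'
python3 g.py .5 .3 .2 0
```

```text
time: 10.98
ee_pos: [0.4038, 0.1265, 0.142]
ee_rot: [3.142, 0.001, 1.197]
ft_force: [4.6, -0.6, -4.8]
opening: 0.253
t 10.97 pos [0.4038 0.1265 0.142 ] yaw 68.60 F [ 4.6 -0.6 -4.8] op 0.253
delta mm [196.6  26.3 -58.1] turn deg 68.6 q [ 0.22 -0.2   1.82 -0.    1.52  0.59]
```

Forces are low, so I continue to about 94°.

```bash
I="python3 -m inch"
$I '[[[22,-10.5,0],6,15],[[22,-10.5,0],6,15],[[22,-10.5,0],6,15],[[22,-10.5,0],6,15],[[0,0,0],0,15]]'
$I '[[[22,-10.5,0],6,15],[[22,-10.5,0],6,15],[[22,-10.5,0],6,15],[[22,-10.5,0],6,15],[[0,0,0],0,15]]'
$I '[[[22,-10.5,0],6,15],[[22,-10.5,0],6,15],[[22,-10.5,0],6,15],[[22,-10.5,0],6,15],[[0,0,0],0,15]]'
python3 - <<'E'
from station import cams,manip
import cv2
print(manip.get_obs()["joint_pos"])
a=cams.snapshot("scene")["image"][150:400,150:450,::-1]
b=cams.snapshot("side")["image"][150:400,150:450,::-1]
cv2.imwrite("pics/l2.png",cv2.resize(cv2.hconcat([a,b]),None,fx=1.33,fy=1.33,interpolation=2))
E
```

```text
time: 11.6
ee_pos: [0.4117, 0.2225, 0.1416]
ee_rot: [-3.14, 0.003, 0.78]
ft_force: [-1.8, -0.8, -3.3]
opening: 0.254
time: 12.22
ee_pos: [0.4583, 0.3076, 0.1417]
ee_rot: [-3.14, 0.004, 0.361]
ft_force: [-5.0, 3.6, -1.4]
opening: 0.253
time: 12.85
ee_pos: [0.5361, 0.3666, 0.142]
ee_rot: [-3.139, 0.003, -0.058]
ft_force: [-3.8, 7.0, -0.7]
opening: 0.255
[0.54142775 0.4445709  1.11904088 0.00363627 1.5791743  2.17014189]
```

View pics/l2.png

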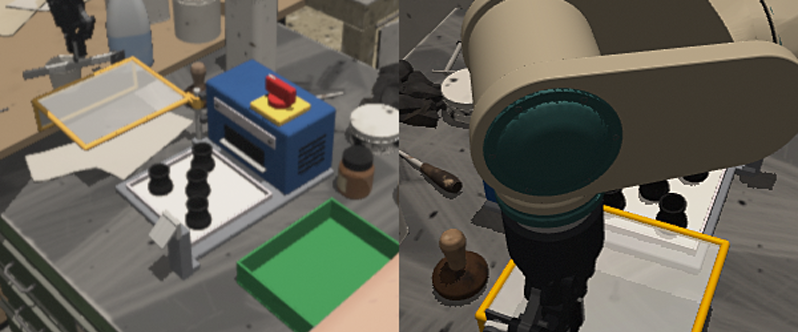

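```bash
I="python3 -m inch"
$I '[[[15,-7.5,0],4,15],[[-4,0,6],0,15],[[-3,0,6],0,15],[[-2,0,5],0,15],[[0,0,0],0,15]]'
$I '[[[0,0,0],0,60],[[0,0,0],0,60],[[0,0,0],0,60],[[0,0,-50],0,60],[[0,0,-60],0,60]]'
$I '[[[0,60,0],0,60],[[0,60,0],0,60],[[0,60,0],0,60],[[0,60,0],0,60],[[0,60,0],0,60]]'
$I '[[[-20,5,0],-8,60],[[-20,0,0],0,60],[[0,0,0],0,60],[[0,0,0],0,60]]'
python3 g.py .46 .05 .25 0
python3 - <<'E'
from station import cams
from h import *
for n in("wrist","scene"):
    s=cams.snapshot(n); np.savez(f"pics/{n}2.npz",**{k:np.array(v) for k,v in s.items()})
    cv2.imwrite(f"pics/{n}2.png",s["image"][:,:,::-1])
E
```

```text
time: 13.58
ee_pos: [0.5426, 0.3738, 0.1269]
ee_rot: [-3.139, 0.0, -0.127]
ft_force: [-2.6, 4.1, 1.4]
opening: 0.26
time: 14.2
ee_pos: [0.5424, 0.3726, 0.2349]
ee_rot: [3.139, 0.003, -0.129]
ft_force: [1.1, 0.8, 0.4]
opening: 0.705
time: 14.82
ee_pos: [0.5036, 0.0738, 0.2354]
ee_rot: [3.141, -0.0, -0.129]
ft_force: [0.5, -0.3, -0.2]
opening: 0.7
time: 15.32
ee_pos: [0.4641, 0.0732, 0.2354]
ee_rot: [-3.142, -0.0, 0.011]
ft_force: [0.5, -0.1, -0.2]
opening: 0.705
t 15.32 pos [0.4641 0.0732 0.2354] yaw 0.60 F [ 0.5 -0.1 -0.2] op 0.705
delta mm [ -4.4  23.2 -14.6] turn deg 0.6 q [ 0.08 -0.11  1.55 -0.    1.7   1.64]
```

View pics/wrist2.png

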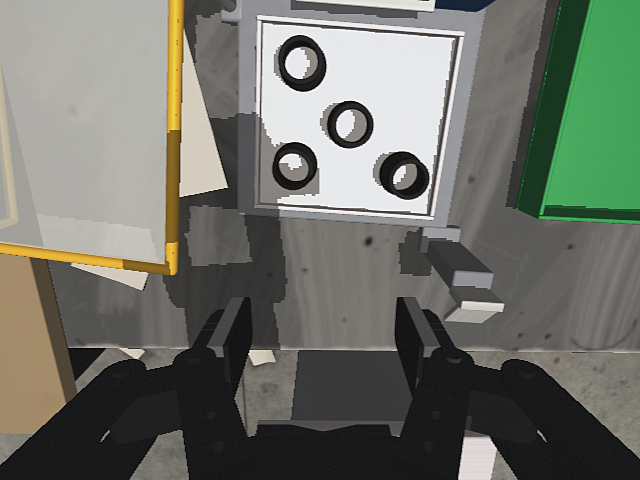

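```bash
cat > lp.py <<'E'
from h import *
def loupes(s,box=(.44,.64,-.05,.15),zr=(.046,.060)):
    P=cloud(s); z=P[...,2]
    m=((z>zr[0])&(z<zr[1])&(P[...,0]>box[0])&(P[...,0]<box[1])&(P[...,1]>box[2])&(P[...,1]<box[3])&(s["image"].max(2)<90)).astype(np.uint8)
    m=cv2.morphologyEx(m,cv2.MORPH_CLOSE,np.ones((3,3)))
    cs,_=cv2.findContours(m,cv2.RETR_EXTERNAL,cv2.CHAIN_APPROX_NONE)
    for c in cs:
        if cv2.contourArea(c)<100: continue
        q=np.array([plane(s,*p[0],(zr[0]+zr[1])/2) for p in c])
        (x,y),r=cv2.minEnclosingCircle((q[:,:2]*1000).astype(np.float32))
        print("loupe %.1f %.1f r %.1f"%(x,y,r),"px",c.mean(0)[0].round(),cv2.contourArea(c))
if __name__=="__main__":
    loupes(dict(np.load("pics/wrist2.npz"))); loupes(dict(np.load("pics/scene2.npz")))
    s=dict(np.load("pics/scene2.npz")); P=cloud(s);H=hsv(s)
    m=(H[...,0]>50)&(H[...,0]<80)&(H[...,1]>120)&(P[...,0]<.75)&(P[...,2]<.02)&(P[...,1]>-.35)
    print("tote floor",rect(P[m])); 
    s=dict(np.load("pics/scene2.npz")); m=m|((H[...,0]>50)&(H[...,0]<80)&(H[...,1]>120)&(P[...,0]<.75)&(P[...,2]<.05)); print(rect(P[m]))
E
python3 lp.py
```

```text
loupe 494.2 -0.9 r 17.9 px [409. 178.] 1232.0
loupe 501.6 100.8 r 18.0 px [292. 169.] 1287.5
loupe 538.6 49.8 r 17.9 px [352. 125.] 1390.0
loupe 588.2 93.1 r 17.9 px [301.  59.] 1662.5
loupe 487.8 -5.3 r 20.3 px [298. 304.] 156.5
loupe 533.0 45.2 r 20.1 px [298. 282.] 134.5
loupe 496.7 95.5 r 20.6 px [269. 279.] 140.5
loupe 582.8 89.0 r 20.1 px [301. 262.] 126.0
loupe 631.5 50.1 r 103.5 px [330. 260.] 196.0
tote floor (array([ 550.7, -195.1]), array([129.9, 203.9]), 89.1)
(array([ 551. , -203.4]), array([147.3, 203.4]), 88.34)
```

```bash
I="python3 -m inch"
$I '[[[15,37,0],0,56],[[15,37,0],0,56],[[0,0,0],-9,56],[[0,0,0],-9,56],[[0,0,0],-9,56]]'
$I '[[[0,0,50],-9,56],[[0,0,50],-8.5,56],[[0,0,50],0,56],[[0,0,40],0,56],[[0,0,0],0,56]]'
python3 g.py .494 -.001 .030 45
```

```text
time: 16.05
ee_pos: [0.4949, -0.0006, 0.235]
ee_rot: [-3.141, 0.0, 0.487]
ft_force: [0.1, 0.1, 0.4]
opening: 0.653
time: 16.68
ee_pos: [0.4924, -0.0002, 0.0421]
ee_rot: [-3.136, 0.005, 0.787]
ft_force: [0.5, -0.6, 0.0]
opening: 0.659
t 16.68 pos [ 4.924e-01 -2.000e-04  4.210e-02] yaw 45.11 F [ 0.5 -0.6  0. ] op 0.659
delta mm [ 0.6  1.7 12.1] turn deg 0.1 q [-0.08  0.12  1.72  0.    1.31  0.71]
```

```bash
I="python3 -m inch"
$I '[[[1,2,15],0,56],[[0,0,0],0,56],[[0,0,0],0,25],[[0,0,0],0,25],[[0,0,0],0,25]]'
$I '[[[0,0,0],0,25],[[0,0,0],0,25],[[0,0,-40],0,25],[[0,0,-50],0,25],[[0,0,-30],-10,25]]'
$I '[[[0,0,0],-10,25],[[0,0,0],-10,25],[[0,0,0],-10,25],[[0,0,0],-5,25],[[0,0,0],0,25]]'
python3 g.py .591 -.250 .15 90
```

```text
time: 17.3
ee_pos: [0.4974, -0.0012, 0.0318]
ee_rot: [3.14, -0.001, 0.787]
ft_force: [-2.0, -0.5, 5.9]
opening: 0.362
time: 17.92
ee_pos: [0.4974, -0.0012, 0.1535]
ee_rot: [3.138, -0.002, 0.965]
ft_force: [0.3, -0.5, -0.6]
opening: 0.363
time: 18.55
ee_pos: [0.4966, -0.0012, 0.1505]
ee_rot: [3.141, -0.0, 1.572]
ft_force: [0.5, -0.4, -0.5]
opening: 0.362
t 18.55 pos [ 0.4966 -0.0012  0.1505] yaw 90.04 F [ 0.5 -0.4 -0.5] op 0.362
delta mm [-248.9   94.2    0.6] turn deg 0.0 q [-0.08  0.01  1.6   0.    1.53 -0.08]
```

```bash
I="python3 -m inch"
$I '[[[-50,19,0],0,25],[[-50,19,0],0,25],[[-50,19,0],0,25],[[-50,19,0],0,25],[[-49,18,0],0,25]]'
$I '[[[0,0,40],0,25],[[0,0,40],0,25],[[0,0,30],0,25],[[0,0,13],0,25],[[0,0,0],0,25]]'
$I '[[[0,0,0],0,52],[[0,0,0],0,52],[[0,0,0],0,52],[[0,0,-40],0,52],[[0,0,-60],0,52]]'
$I '[[[0,0,-60],0,52],[[55,-10,0],0,52],[[55,-10,0],0,52],[[55,-10,0],0,52],[[55,-10,0],0,52]]'
python3 g.py .502 .101 .1 126
python3 - <<'E'
from station import cams
from h import *
from lp import loupes
s=cams.snapshot("scene"); loupes(s)
cv2.imwrite("pics/s3.png",s["image"][200:420,200:500,::-1])
E
```

```text
time: 19.18
ee_pos: [0.5915, -0.2518, 0.1504]
ee_rot: [3.141, -0.0, 1.57]
ft_force: [0.6, 0.7, -0.3]
opening: 0.363
time: 19.8
ee_pos: [0.5909, -0.2499, 0.027]
ee_rot: [-3.141, -0.001, 1.572]
ft_force: [-0.5, -0.5, -0.6]
opening: 0.36
time: 20.42
ee_pos: [0.5899, -0.2495, 0.1264]
ee_rot: [-3.137, -0.002, 1.572]
ft_force: [0.9, -0.2, 0.1]
opening: 0.61
time: 21.05
ee_pos: [0.5502, -0.0284, 0.1878]
ee_rot: [3.14, -0.0, 1.572]
ft_force: [1.0, 0.3, -0.2]
opening: 0.613
t 21.05 pos [ 0.5502 -0.0284  0.1878] yaw 90.08 F [ 1.   0.3 -0.2] op 0.613
delta mm [129.5 -48.1  87.8] turn deg -35.9 q [-0.12  0.14  1.39  0.    1.61 -0.12]
loupe 532.7 44.9 r 20.6 px [297. 282.] 144.5
loupe 495.1 96.4 r 20.5 px [269. 279.] 147.0
loupe 582.7 88.9 r 20.3 px [301. 262.] 129.0
loupe 633.3 21.0 r 74.6 px [340. 267.] 171.0
```

View pics/s3.png

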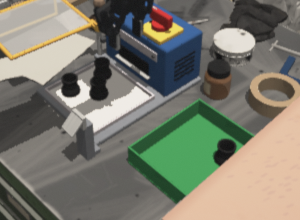

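```bash
I="python3 -m inch"
$I '[[[43,-16,0],0,52],[[43,-16,0],0,52],[[43.5,-16,0],0,52],[[0,0,40],0,52],[[0,0,40],0,52]]'
$I '[[[0,0,40],0,52],[[0,0,25],0,52],[[0,0,12],0,52],[[0,0,0],0,52]]'
python3 g.py .502 .101 .031 90
$I '[[[0,0,0],0,25],[[0,0,0],0,25],[[0,0,0],0,25],[[0,0,0],0,25],[[0,0,0],0,25]]'
$I '[[[0,0,-40],0,25],[[0,0,-50],0,25],[[0,0,-30],0,25],[[0,0,0],0,25],[[0,0,0],0,25]]'
python3 g.py .511 -.250 .15 90
```

```text
time: 21.72
ee_pos: [0.5027, 0.1, 0.1073]
ee_rot: [3.139, -0.0, 1.574]
ft_force: [-0.1, 0.5, -0.6]
opening: 0.608
time: 22.22
ee_pos: [0.5024, 0.0993, 0.0303]
ee_rot: [-3.141, -0.0, 1.572]
ft_force: [0.3, -0.3, 0.2]
opening: 0.612
t 22.23 pos [0.5024 0.0993 0.0303] yaw 90.09 F [ 0.3 -0.3  0.2] op 0.612
delta mm [ 1.7 -0.4 -0.7] turn deg 0.1 q [0.12 0.19 1.67 0.   1.28 0.12]
time: 22.85
ee_pos: [0.5034, 0.0994, 0.0321]
ee_rot: [3.139, -0.0, 1.572]
ft_force: [-1.5, -0.3, 6.7]
opening: 0.376
time: 23.48
ee_pos: [0.5019, 0.0993, 0.1491]
ee_rot: [-3.14, 0.0, 1.572]
ft_force: [-0.5, 0.1, -0.3]
opening: 0.373
t 23.48 pos [0.5019 0.0993 0.1491] yaw 90.09 F [-0.5  0.1 -0.3] op 0.373
delta mm [-349.3    8.5   -0.9] turn deg 0.1 q [0.12 0.06 1.56 0.   1.53 0.12]
```

```bash
I="python3 -m inch"
$I '[[[-60,2,0],0,25],[[-60,2,0],0,25],[[-60,2,0],0,25],[[-60,1,0],0,25],[[-60,1,0],0,25]]'
$I '[[[-49,0,0],0,25],[[0,0,40],0,25],[[0,0,40],0,25],[[0,0,30],0,25],[[0,0,12],0,25]]'
python3 g.py .511 -.250 .027 90
$I '[[[0,0,0],0,25],[[0,0,0],0,52],[[0,0,0],0,52],[[0,0,0],0,52],[[0,0,-40],0,52]]'
$I '[[[0,0,-60],0,52],[[0,0,-20],0,52],[[60,5,0],0,52],[[60,5,0],0,52],[[60,5,0],0,52]]'
$I '[[[60,5,0],0,52],[[58,5,0],0,52],[[0,0,0],0,52]]'
python3 g.py .539 .050 .031 90
python3 - <<'E'
from station import cams
from lp import *
loupes(cams.snapshot("scene")); loupes(cams.snapshot("scene"),(.44,.66,-.31,-.1),(.038,.052))
E
```

```text
time: 24.1
ee_pos: [0.51, -0.2022, 0.1482]
ee_rot: [-3.139, -0.002, 1.572]
ft_force: [1.3, 0.0, -1.1]
opening: 0.369
time: 24.72
ee_pos: [0.509, -0.2485, 0.0244]
ee_rot: [-3.136, -0.003, 1.572]
ft_force: [0.3, 0.1, 1.7]
opening: 0.376
t 24.73 pos [ 0.509  -0.2485  0.0244] yaw 90.09 F [0.3 0.1 1.7] op 0.376
delta mm [-1.5  2.  -2.6] turn deg 0.1 q [-0.52  0.34  1.5   0.    1.31 -0.52]
time: 25.35
ee_pos: [0.5091, -0.2486, 0.0656]
ee_rot: [-3.136, -0.004, 1.572]
ft_force: [0.1, -1.0, 0.6]
opening: 0.608
time: 25.98
ee_pos: [0.5257, -0.0679, 0.1488]
ee_rot: [3.14, 0.0, 1.572]
ft_force: [1.2, -0.5, 0.5]
opening: 0.611
time: 26.35
ee_pos: [0.5355, 0.052, 0.1486]
ee_rot: [3.141, -0.001, 1.578]
ft_force: [0.1, 0.2, 1.2]
opening: 0.608
t 26.35 pos [0.5355 0.052  0.1486] yaw 90.41 F [0.1 0.2 1.2] op 0.608
delta mm [ -2.1   3.5 117.6] turn deg 0.4 q [0.03 0.13 1.48 0.   1.53 0.02]
loupe 544.8 62.0 r 41.4 px [296. 276.] 292.0
loupe 632.1 38.5 r 91.9 px [335. 263.] 194.0
loupe 506.7 -251.0 r 19.9 px [396. 368.] 243.0
loupe 587.8 -257.1 r 19.9 px [426. 347.] 211.5
```

Run:
```python
from station import cams
from lp import *
s=cams.snapshot("wrist");loupes(s); cv2.imwrite("pics/w3.png",s["image"][:,:,::-1])
```

```text
loupe 538.3 50.3 r 18.2 px [325. 238.] 2026.0
loupe 637.4 27.2 r 65.5 px [466. 263.] 1367.0
loupe 561.5 85.0 r 17.9 px [361. 187.] 2287.5
```

View pics/w3.png

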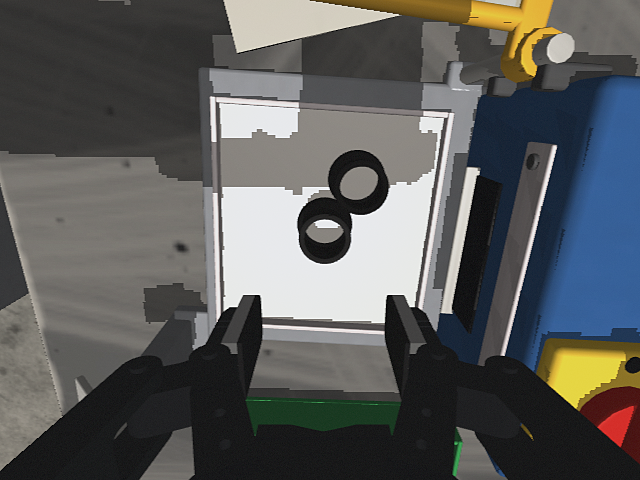

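The third view shows one barrel knocked to (561,85), now touching the one at (538,50). I grip across the line joining them, at yaw 57°.

```bash
I="python3 -m inch"
$I '[[[-2,3,0],10,52],[[0,0,0],10,52],[[0,0,0],10,52],[[0,0,0],3.5,52],[[0,0,40],0,52]]'
$I '[[[0,0,40],0,52],[[0,0,25],0,52],[[0,0,12],0,52],[[0,0,0],0,52]]'
python3 g.py .538 .050 .031 57
$I '[[[0,0,0],0,25],[[0,0,0],0,25],[[0,0,0],0,25],[[0,0,0],0,25],[[0,0,0],0,25]]'
$I '[[[0,0,-40],0,25],[[0,0,-50],0,25],[[0,0,-30],-10,25],[[0,0,0],-10,25],[[0,0,0],-10,25]]'
$I '[[[0,0,0],-3.5,25],[[0,0,0],0,25]]'
python3 g.py .591 -.174 .15 90
```

```text
time: 27.12
ee_pos: [0.5409, 0.0446, 0.1114]
ee_rot: [3.135, -0.004, 0.984]
ft_force: [0.6, 0.2, -0.4]
opening: 0.609
time: 27.62
ee_pos: [0.5384, 0.0455, 0.0311]
ee_rot: [-3.141, 0.0, 0.986]
ft_force: [0.2, -0.6, 0.4]
opening: 0.609
t 27.62 pos [0.5384 0.0455 0.0311] yaw 56.51 F [ 0.2 -0.6  0.4] op 0.609
delta mm [ 3.5 -2.8  0.1] turn deg -0.5 q [0.02 0.26 1.59 0.   1.3  0.6 ]
time: 28.25
ee_pos: [0.5395, 0.0464, 0.033]
ee_rot: [3.139, -0.001, 0.988]
ft_force: [-1.9, -0.8, 6.4]
opening: 0.372
time: 28.88
ee_pos: [0.5388, 0.0464, 0.1521]
ee_rot: [3.14, -0.0, 1.517]
ft_force: [0.2, 0.0, -1.9]
opening: 0.372
time: 29.12
ee_pos: [0.5386, 0.0464, 0.1515]
ee_rot: [3.141, 0.0, 1.572]
ft_force: [0.2, -0.1, -1.4]
opening: 0.372
t 29.12 pos [0.5386 0.0464 0.1515] yaw 90.06 F [ 0.2 -0.1 -1.4] op 0.372
delta mm [-220.5   52.2    1.5] turn deg 0.1 q [ 0.02  0.13  1.47 -0.    1.53  0.02]
```

```bash
I="python3 -m inch"
$I '[[[-55,13,0],0,25],[[-55,13,0],0,25],[[-55,13,0],0,25],[[-55,13,0],0,25],[[0,0,0],0,25]]'
$I '[[[0,0,40],0,25],[[0,0,40],0,25],[[0,0,32],0,25],[[0,0,12],0,25],[[0,0,0],0,25]]'
python3 g.py .591 -.174 .027 90
$I '[[[0,0,0],0,52],[[0,0,0],0,52],[[0,0,0],0,52],[[0,0,-50],0,52],[[0,0,-60],0,52]]'
$I '[[[0,0,-15],0,52],[[58,-6,0],0,52],[[58,-6,0],0,52],[[58,-6,0],0,52],[[58,-6,0],0,52]]'
$I '[[[25,-5,0],0,52],[[0,0,0],0,52]]'
python3 g.py .561 .085 .031 90
python3 - <<'E'
from station import cams
from lp import *
loupes(cams.snapshot("wrist")); loupes(cams.snapshot("scene"),(.44,.66,-.31,-.1),(.038,.052))
E
```

```text
time: 29.75
ee_pos: [0.5908, -0.1772, 0.1507]
ee_rot: [-3.141, 0.0, 1.566]
ft_force: [-0.0, 0.3, -1.1]
opening: 0.374
time: 30.38
ee_pos: [0.5911, -0.173, 0.0277]
ee_rot: [3.141, -0.0, 1.572]
ft_force: [0.7, 0.4, -0.7]
opening: 0.377
t 30.38 pos [ 0.5911 -0.173   0.0277] yaw 90.10 F [ 0.7  0.4 -0.7] op 0.377
delta mm [-1.  -0.1  0.7] turn deg 0.1 q [-0.34  0.46  1.34  0.    1.34 -0.35]
time: 31.0
ee_pos: [0.5901, -0.1733, 0.1374]
ee_rot: [-3.139, -0.001, 1.572]
ft_force: [0.8, 0.3, 0.6]
opening: 0.609
time: 31.62
ee_pos: [0.5658, 0.0602, 0.1517]
ee_rot: [-3.141, -0.0, 1.572]
ft_force: [1.1, -0.1, 0.3]
opening: 0.607
time: 31.88
ee_pos: [0.5609, 0.0851, 0.1517]
ee_rot: [-3.141, -0.0, 1.575]
ft_force: [0.4, -0.4, -0.3]
opening: 0.612
t 31.88 pos [0.5609 0.0851 0.1517] yaw 90.26 F [ 0.4 -0.4 -0.3] op 0.612
delta mm [-1.000e-01  3.000e-01  1.207e+02] turn deg 0.3 q [0.09 0.21 1.39 0.   1.54 0.08]
loupe 637.4 61.9 r 32.4 px [430. 270.] 483.0
loupe 561.7 85.5 r 18.2 px [322. 238.] 1970.5
loupe 507.4 -251.8 r 19.8 px [396. 368.] 240.5
loupe 588.0 -257.4 r 19.8 px [426. 346.] 212.0
loupe 585.2 -175.0 r 19.7 px [392. 325.] 188.5
```

```bash
I="python3 -m inch"
$I '[[[0,0,40],0,52],[[0,0,40],0,52],[[0,0,28],0,52],[[0,0,12],0,52],[[0,0,0],0,52]]'
$I '[[[0,0,0],0,25],[[0,0,0],0,25],[[0,0,0],0,25],[[0,0,0],0,25],[[0,0,0],0,25]]'
$I '[[[0,0,-40],0,25],[[0,0,-50],0,25],[[0,0,-30],0,25],[[0,0,0],0,25],[[0,0,0],0,25]]'
python3 g.py .511 -.174 .15 90
$I '[[[-52,-10,0],0,25],[[-52,-10,0],0,25],[[-52,-10,0],0,25],[[-52,-10,0],0,25],[[-51,-10,0],0,25]]'
$I '[[[0,0,40],0,25],[[0,0,40],0,25],[[0,0,32],0,25],[[0,0,12],0,25],[[0,0,0],0,25]]'
python3 g.py .511 -.174 .027 90
```

```text
time: 32.6
ee_pos: [0.5614, 0.0826, 0.032]
ee_rot: [-3.141, 0.0, 1.571]
ft_force: [-0.4, 0.3, 0.2]
opening: 0.606
time: 33.22
ee_pos: [0.5625, 0.0833, 0.0342]
ee_rot: [3.139, 0.0, 1.573]
ft_force: [-1.6, -2.2, 5.3]
opening: 0.371
time: 33.85
ee_pos: [0.561, 0.0834, 0.1511]
ee_rot: [-3.14, 0.0, 1.572]
ft_force: [0.4, 0.2, -1.3]
opening: 0.37
t 33.85 pos [0.561  0.0834 0.1511] yaw 90.10 F [ 0.4  0.2 -1.3] op 0.370
delta mm [-257.3  -50.4    1.2] turn deg 0.1 q [0.08 0.21 1.39 0.   1.54 0.08]
time: 34.48
ee_pos: [0.5106, -0.1769, 0.1503]
ee_rot: [-3.139, -0.001, 1.572]
ft_force: [1.0, 0.8, 0.4]
opening: 0.367
time: 35.1
ee_pos: [0.5114, -0.1755, 0.0277]
ee_rot: [-3.14, -0.001, 1.572]
ft_force: [0.4, 0.6, -0.1]
opening: 0.371
t 35.10 pos [ 0.5114 -0.1755  0.0277] yaw 90.09 F [ 0.4  0.6 -0.1] op 0.371
delta mm [ 1.5 -0.4  0.7] turn deg 0.1 q [-0.4   0.26  1.59 -0.    1.29 -0.4 ]
```

```bash
I="python3 -m inch"
$I '[[[0,0,0],0,52],[[0,0,0],0,52],[[0,0,0],0,52],[[0,0,-60],0,60],[[0,0,-60],0,60]]'
$I '[[[0,0,-60],0,60],[[0,0,-30],0,60],[[60,0,0],0,60],[[60,0,0],0,60],[[60,0,0],0,60]]'
$I '[[[60,0,0],0,60],[[60,0,0],0,60],[[60,0,0],0,60],[[60,0,0],0,60],[[60,0,0],0,60]]'
$I '[[[60,0,0],0,60],[[0,0,0],10,60],[[0,0,0],10,60],[[0,0,0],10,60],[[0,0,0],10,60]]'
$I '[[[0,0,0],10,60],[[0,0,0],10,60],[[0,0,0],10,60],[[0,0,0],10,60],[[0,0,0],10,60]]'
$I '[[[0,0,0],7.4,60],[[0,0,0],0,60]]'
python3 g.py .5426 .3738 .1269 -7.3
python3 - <<'E'
from station import cams
from h import *
s=cams.snapshot("wrist");np.savez("pics/w4.npz",**{k:np.array(v) for k,v in s.items()})
s2=cams.snapshot("scene"); np.savez("pics/s4.npz",**{k:np.array(v) for k,v in s2.items()})
cv2.imwrite("pics/c4.png",cv2.resize(cv2.hconcat([s["image"][:,:,::-1],s2["image"][:,:,::-1]]),(800,300)))
E
```

```text
time: 35.72
ee_pos: [0.5114, -0.1754, 0.1493]
ee_rot: [-3.14, -0.001, 1.572]
ft_force: [1.1, -0.7, 0.0]
opening: 0.7
time: 36.35
ee_pos: [0.5113, 0.006, 0.2385]
ee_rot: [3.141, -0.0, 1.572]
ft_force: [0.8, -0.4, 0.4]
opening: 0.703
time: 36.98
ee_pos: [0.5108, 0.3063, 0.2385]
ee_rot: [3.141, -0.0, 1.572]
ft_force: [1.0, -0.1, 0.0]
opening: 0.707
time: 37.6
ee_pos: [0.511, 0.3645, 0.2383]
ee_rot: [-3.142, -0.0, 0.869]
ft_force: [-0.2, 0.1, -0.0]
opening: 0.707
time: 38.22
ee_pos: [0.511, 0.3644, 0.2383]
ee_rot: [-3.141, -0.0, -0.004]
ft_force: [-0.2, -0.3, -0.0]
opening: 0.703
time: 38.48
ee_pos: [0.511, 0.3644, 0.2383]
ee_rot: [-3.142, 0.0, -0.126]
ft_force: [-0.5, 0.2, -0.3]
opening: 0.7
t 38.48 pos [0.511  0.3644 0.2383] yaw -7.24 F [-0.5  0.2 -0.3] op 0.700
delta mm [ 30.2 -13.3 111.4] turn deg 0.1 q [0.56 0.35 1.05 0.   1.74 2.26]
```

View pics/c4.png

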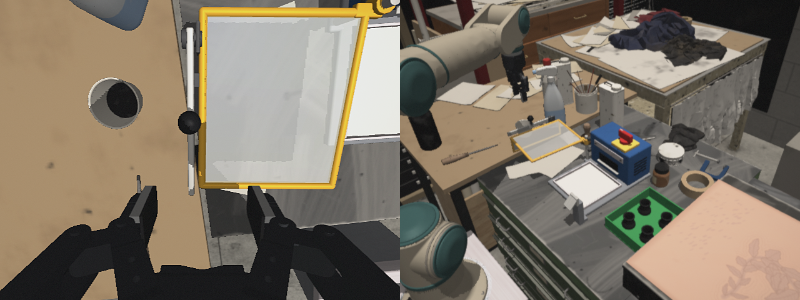

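All four stand in the tote (scene half ~640,215), the tray is empty, and the knob is at wrist pixel ~(302,197).

```bash
python3 - <<'E'
from h import *
s=dict(np.load("pics/w4.npz"));H=s["image"].max(2)
m=(H<60).astype(np.uint8); m[:, :270]=0;m[:,335:]=0;m[:160]=0;m[240:]=0
m=cv2.morphologyEx(m,cv2.MORPH_OPEN,np.ones((15,15)))
v,u=np.nonzero(m);print(u.mean(),v.mean(),m.sum(),plane(s,u.mean(),v.mean(),.14))
E
I="python3 -m inch"
$I '[[[15,-7,0],0,60],[[15,-6,0],0,60],[[0,0,0],0,60]]'
python3 g.py .5426 .3738 .1269 -7.3
```

```text
300.7700892857143 195.22544642857142 896 [0.54437794 0.37565005 0.14      ]
time: 38.95
ee_pos: [0.5428, 0.3733, 0.2377]
ee_rot: [3.141, 0.001, -0.126]
ft_force: [0.1, 0.2, -0.0]
opening: 0.7
t 38.95 pos [0.5428 0.3733 0.2377] yaw -7.24 F [ 0.1  0.2 -0. ] op 0.700
delta mm [ -0.2  -0.5 110.8] turn deg 0.1 q [ 0.55  0.44  0.93 -0.    1.77  2.24]
```

```bash
I="python3 -m inch"
$I '[[[0,0,50],0,60],[[0,0,42],0,60],[[0,0,18],0,60],[[0,0,0],0,60],[[0,0,0],0,60]]'
$I '[[[0,0,0],0,15],[[0,0,0],0,15],[[0,0,0],0,15],[[0,0,0],0,15],[[0,0,0],0,15]]'
$I '[[[2,0,-6],0,15],[[3,0,-6],0,15],[[4,0,-6],0,15],[[0,0,0],0,15],[[0,0,0],0,15]]'
$I '[[[-14.4,8.5,0],-4,15],[[-20.8,12.7,0],-6,15],[[-20.8,12.7,0],-6,15],[[0,0,0],0,15]]'
$I '[[[-20.8,12.7,0],-6,15],[[-20.8,12.7,0],-6,15],[[-20.8,12.7,0],-6,15],[[-20.8,12.7,0],-6,15],[[0,0,0],0,15]]'
$I '[[[-20.8,12.7,0],-6,15],[[-20.8,12.7,0],-6,15],[[-20.8,12.7,0],-6,15],[[-20.8,12.7,0],-6,15],[[0,0,0],0,15]]'
python3 g.py .4038 .1265 .142 68.6
```

```text
time: 39.58
ee_pos: [0.5432, 0.374, 0.131]
ee_rot: [-3.139, -0.003, -0.127]
ft_force: [0.8, 0.2, 0.0]
opening: 0.702
time: 40.2
ee_pos: [0.5428, 0.3739, 0.1298]
ee_rot: [-3.14, -0.002, -0.127]
ft_force: [-0.5, 1.7, 5.8]
opening: 0.254
time: 40.83
ee_pos: [0.5511, 0.3724, 0.1464]
ee_rot: [-3.141, 0.001, -0.128]
ft_force: [-3.5, 2.4, -0.3]
opening: 0.249
time: 41.32
ee_pos: [0.4932, 0.3397, 0.1464]
ee_rot: [3.141, 0.001, 0.152]
ft_force: [-3.9, 1.6, -0.9]
opening: 0.25
time: 41.95
ee_pos: [0.4306, 0.266, 0.1464]
ee_rot: [3.141, 0.001, 0.57]
ft_force: [-3.0, -1.1, -1.1]
opening: 0.25
time: 42.58
ee_pos: [0.4035, 0.1732, 0.1465]
ee_rot: [3.14, 0.0, 0.987]
ft_force: [-2.0, -2.1, -1.6]
opening: 0.249
t 42.58 pos [0.4035 0.1732 0.1465] yaw 56.55 F [-2.  -2.1 -1.6] op 0.249
delta mm [-38.8  26.    4.6] turn deg -12.1 q [ 0.32 -0.15  1.77 -0.    1.53  0.91]
```

```bash
I="python3 -m inch"
$I '[[[-20.8,12.7,0],-6,15],[[-20.8,12.7,0],-6,15],[[0,0,0],0,15]]'
$I '[[[-20.8,12.7,0],-6,15],[[-20.8,12.7,0],-6,15],[[-20.8,12.7,0],-6,15],[[0,0,0],0,15],[[0,0,0],0,15]]'
python3 g.py .4245 .0559 .1464 86.6
python3 - <<'E'
from station import cams
import cv2
a=cams.snapshot("scene")["image"][200:350,190:390,::-1]
b=cams.snapshot("side")["image"][170:320,290:490,::-1]
cv2.imwrite("pics/l5.png",cv2.resize(cv2.hconcat([a,b]),None,fx=2,fy=2,interpolation=2))
E
```

```text
time: 42.95
ee_pos: [0.4049, 0.1249, 0.1467]
ee_rot: [3.139, 0.0, 1.196]
ft_force: [1.3, -1.9, -1.7]
opening: 0.254
time: 43.58
ee_pos: [0.4226, 0.0554, 0.1453]
ee_rot: [-3.136, 0.003, 1.511]
ft_force: [-8.3, -5.5, -1.3]
opening: 0.249
t 43.58 pos [0.4226 0.0554 0.1453] yaw 86.56 F [-8.3 -5.5 -1.3] op 0.249
delta mm [ 0.6  1.9 -1.2] turn deg -0.0 q [ 0.05 -0.18  1.8  -0.    1.53  0.11]
```

View pics/l5.png

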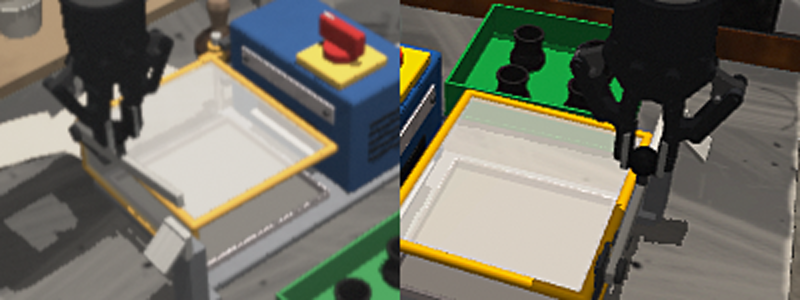

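```bash
I="python3 -m inch"
$I '[[[0,2,0],0,15],[[0,0,0],0,15]]'
$I '[[[-4,0,6],0,15],[[-3,0,6],0,15],[[-2,0,5],0,15],[[0,0,0],0,15],[[0,0,0],0,15]]'
$I '[[[0,0,0],0,60],[[0,0,0],0,60],[[0,0,0],0,60],[[0,0,-50],0,60],[[0,0,-60],0,60]]'
$I '[[[0,0,0],0,60],[[0,0,0],0,60]]'
python3 g.py .6696 -.0057 .2331 86.6
python3 - <<'E'
from station import cams
from h import *
a=cams.snapshot("side"); w=cams.snapshot("wrist")
m=(w["image"].max(2)<60).astype(np.uint8);m[300:]=0;m[:,:260]=0;m[:,400:]=0;m[:150]=0
m=cv2.morphologyEx(m,cv2.MORPH_OPEN,np.ones((15,15)));v,u=np.nonzero(m);print(u.mean(),v.mean(),plane(w,u.mean(),v.mean(),.14))
cv2.imwrite("pics/l6.png",cv2.hconcat([cv2.resize(w["image"][:,:,::-1],(400,300)),cv2.resize(a["image"][170:320,290:490,::-1],(400,300))]))
E
```

```text
time: 43.92
ee_pos: [0.4228, 0.0549, 0.1447]
ee_rot: [-3.131, 0.005, 1.511]
ft_force: [-17.8, -9.5, 1.9]
opening: 0.252
time: 44.55
ee_pos: [0.4238, 0.046, 0.1306]
ee_rot: [-3.136, 0.004, 1.512]
ft_force: [-21.7, -9.6, 16.0]
opening: 0.247
time: 45.18
ee_pos: [0.4249, 0.0471, 0.2397]
ee_rot: [-3.139, -0.0, 1.513]
ft_force: [1.2, 0.2, -0.3]
opening: 0.703
time: 45.42
ee_pos: [0.4254, 0.0471, 0.2387]
ee_rot: [-3.141, -0.0, 1.513]
ft_force: [0.1, 0.2, -0.8]
opening: 0.701
t 45.42 pos [0.4254 0.0471 0.2387] yaw 86.69 F [ 0.1  0.2 -0.8] op 0.701
delta mm [-38.6 246.8   5.6] turn deg 0.1 q [ 0.02 -0.23  1.65  0.    1.72  0.08]
321.0496083550914 230.15926892950392 [0.425515   0.05387705 0.14      ]
```

View pics/l6.png

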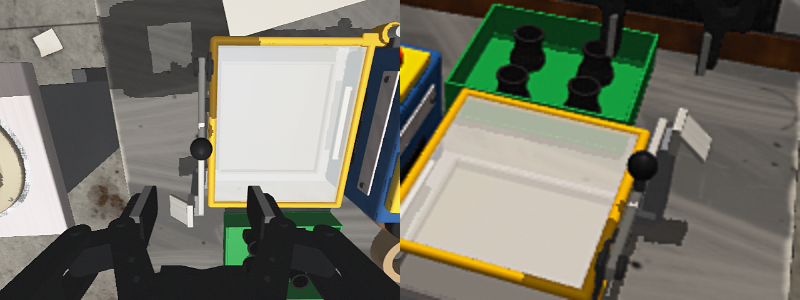

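```bash
cat > chk.py <<'E'
from station import cams
from h import *
for n,b in(("scene",(225,250,60,60)),("side",(390,235,50,40))):
    a=dict(np.load(f"pics/{n}0.npz")); c=cams.snapshot(n); x,y,w,h=b
    for s in(a,c):
        m=(s["image"][y:y+h,x:x+w].max(2)<35).astype(np.uint8); m=cv2.morphologyEx(m,cv2.MORPH_OPEN,np.ones((7,7))); v,u=np.nonzero(m)
        H=hsv(s); f=((H[...,0]>15)&(H[...,0]<35)&(H[...,1]>120)&(H[...,2]>90)); f=f[210:330,225:420]; V,U=np.nonzero(f)
        print(n,"knob",u.mean().round(2)+x,v.mean().round(2)+y,len(u),"frame",U.mean().round(2),V.mean().round(2),len(U))
    d=cv2.absdiff(a["image"],c["image"]).max(2)[y-20:y+h+90,x-20:x+w+60]; print("diff px",(d>40).sum())
E
python3 chk.py
```

```text
scene knob nan nan 0 frame 94.44 49.45 1527
scene knob nan nan 0 frame 95.9 48.61 1471
diff px 1674
side knob 410.44 253.8 132 frame 108.97 55.1 1975
side knob 411.01 254.84 95 frame 107.48 55.57 2124
diff px 2733chk.py:8: RuntimeWarning: Mean of empty slice.
  print(n,"knob",u.mean().round(2)+x,v.mean().round(2)+y,len(u),"frame",U.mean().round(2),V.mean().round(2),len(U))
  ret = ret.dtype.type(ret / rcount)
```

```bash
I="python3 -m inch"
$I '[[[-10,60,0],0,50],[[-10,60,0],0,50],[[-10,60,0],0,50],[[-9,60,0],0,50],[[0,7,0],0,50]]'
$I '[[[0,0,0],0,40],[[0,0,0],0,40]]'
python3 g.py .6705 -.0057 .1647 86.6
python3 - <<'E'
from station import cams
from h import *
out=[]
for n,(x,y) in(("scene",(215,225)),("side",(360,200))):
    a=dict(np.load(f"pics/{n}0.npz")); c=cams.snapshot(n)
    A=a["image"][y:y+120,x:x+130];C=c["image"][y:y+120,x:x+130]
    (dx,dy),r=cv2.phaseCorrelate(*[cv2.cvtColor(i,cv2.COLOR_RGB2GRAY).astype(np.float32) for i in(A,C)])
    # knob template match
    k=a["image"][267:283,246:260] if n=="scene" else a["image"][244:262,402:420]
    res=cv2.matchTemplate(c["image"],k,cv2.TM_SQDIFF_NORMED); print(n,dx,dy,r,"knob",cv2.minMaxLoc(res)[2], "was",(246,267) if n=="scene" else (402,244),cv2.minMaxLoc(res)[0])
    out.append(cv2.resize(cv2.hconcat([A,C])[:,:,::-1],None,fx=3,fy=2.4,interpolation=2))
cv2.imwrite("pics/cmp.png",cv2.vconcat(out))
E
```

```text
time: 46.25
ee_pos: [0.6714, -0.0073, 0.2324]
ee_rot: [-3.133, -0.0, 1.512]
ft_force: [-0.8, -0.1, -0.5]
opening: 0.585
time: 46.5
ee_pos: [0.669, -0.0058, 0.2409]
ee_rot: [3.14, -0.0, 1.514]
ft_force: [0.5, 0.3, 0.3]
opening: 0.466
t 46.50 pos [ 0.669  -0.0058  0.2409] yaw 86.72 F [0.5 0.3 0.3] op 0.466
delta mm [ 0.2  1.4 76.2] turn deg 0.1 q [-0.06  0.47  0.89  0.    1.78 -0.01]
scene 0.38583926728180984 -0.015704375475330323 0.8093245881280782 knob (246, 267) was (246, 267) 0.054531022906303406
side 0.5672127972495389 0.22537928868594292 0.7624907969251091 knob (402, 244) was (402, 244) 0.038610462099313736
```

View pics/cmp.png

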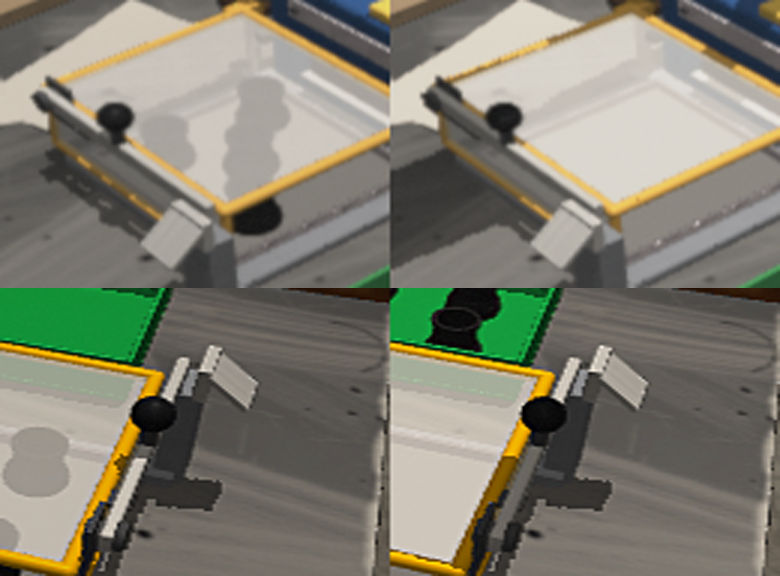

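The gate, bar and knob sit in the same pixels as at the start in both views (knob shift 0 px), so it is shut and latched. Next I turn the isolator on.

```bash
I="python3 -m inch"
$I '[[[0,1.5,30],0,40],[[0,0,30],0,40],[[0,0,16],0,40],[[0,0,0],0,40],[[0,0,0],0,40]]'
$I '[[[0,0,0],0,8],[[0,0,0],0,8],[[0,0,0],0,8],[[0,0,0],0,8]]'
$I '[[[0,0,0],10,8],[[0,0,0],10,8],[[0,0,0],10,8],[[0,0,0],10,8],[[0,0,0],10,8]]'
$I '[[[0,0,0],10,8],[[0,0,0],10,8],[[0,0,0],10,8],[[0,0,0],10,8],[[0,0,0],0,8]]'
$I '[[[0,0,0],0,50],[[0,0,0],0,50],[[0,0,0],0,50],[[0,0,-40],0,50],[[0,0,-50],0,50]]'
$I '[[[-50,0,-10],0,50],[[-50,0,0],0,50],[[-50,0,0],0,50],[[0,0,0],0,50],[[0,0,0],0,50]]'
python3 - <<'E'
from station import cams,manip
from h import *
from lp import loupes
o=manip.get_obs();print(o["time"],o["ee_pos"],o["ft_force"])
for n in("side","scene"):
    s=cams.snapshot(n);P=cloud(s);H=hsv(s);h,sa=H[...,0],H[...,1]
    m=((h<6)|(h>174))&(sa>150)&(P[...,2]>.172)&(P[...,2]<.2)&(P[...,0]>.6)&(P[...,0]<.75)&(abs(P[...,1])<.1)
    print(n,m.sum(),rect(P[m])); loupes(s,(.44,.66,-.31,-.1),(.038,.052))
    a=dict(np.load(f"pics/{n}0.npz"))
    for nm,b in (("dabber",(170,315,50,65) if n=="side" else (285,190,25,30)),("jar",(400,255,35,48))):
        if n=="side" and nm=="jar": continue
        x,y,w,hh=b; r=cv2.matchTemplate(s["image"],a["image"][y:y+hh,x:x+w],cv2.TM_SQDIFF_NORMED); print(nm,cv2.minMaxLoc(r)[2],(x,y))
    cv2.imwrite(f"pics/f_{n}.png",s["image"][:,:,::-1])
E
```

```text
time: 47.22
ee_pos: [0.6714, -0.0062, 0.1646]
ee_rot: [3.14, -0.0, 1.513]
ft_force: [0.2, 0.2, 0.3]
opening: 0.467
time: 47.72
ee_pos: [0.6714, -0.0062, 0.1655]
ee_rot: [3.14, -0.0, 1.513]
ft_force: [-3.4, 1.0, 7.6]
opening: 0.155
time: 48.35
ee_pos: [0.671, -0.0061, 0.1655]
ee_rot: [3.141, -0.001, 0.635]
ft_force: [-7.1, 1.2, 9.2]
opening: 0.152
time: 48.98
ee_pos: [0.6709, -0.0057, 0.1655]
ee_rot: [-3.141, -0.001, -0.059]
ft_force: [-6.3, 2.6, 7.4]
opening: 0.152
time: 49.6
ee_pos: [0.6707, -0.0064, 0.2526]
ee_rot: [-3.141, 0.004, -0.058]
ft_force: [0.5, 0.3, 0.7]
opening: 0.59
time: 50.22
ee_pos: [0.5221, 0.0022, 0.2638]
ee_rot: [-3.142, -0.002, -0.058]
ft_force: [-0.1, 0.1, -0.9]
opening: 0.581
50.225 [0.52205822 0.00222982 0.26381627] [-0.09014452  0.05140781 -0.94717388]
side 414 (array([670.9,  -4.1]), array([16.1, 59.5]), 85.66)
loupe 508.6 -171.0 r 22.0 px [382. 214.] 147.0
loupe 587.3 -168.6 r 22.2 px [346. 208.] 143.5
loupe 508.9 -244.6 r 21.6 px [388. 195.] 123.5
loupe 550.4 -211.0 r 132.5 px [362. 187.] 344.0
dabber (170, 315) (170, 315)
scene 237 (array([668.5,  -8.1]), array([16.9, 59. ]), 88.03)
loupe 507.4 -251.9 r 19.8 px [396. 368.] 242.5
loupe 588.3 -257.3 r 19.5 px [426. 346.] 213.0
loupe 507.0 -177.4 r 19.7 px [366. 346.] 214.5
loupe 585.0 -175.2 r 19.9 px [392. 325.] 189.5
dabber (135, 265) (285, 190)
jar (400, 255) (400, 255)
```

View pics/f_scene.png

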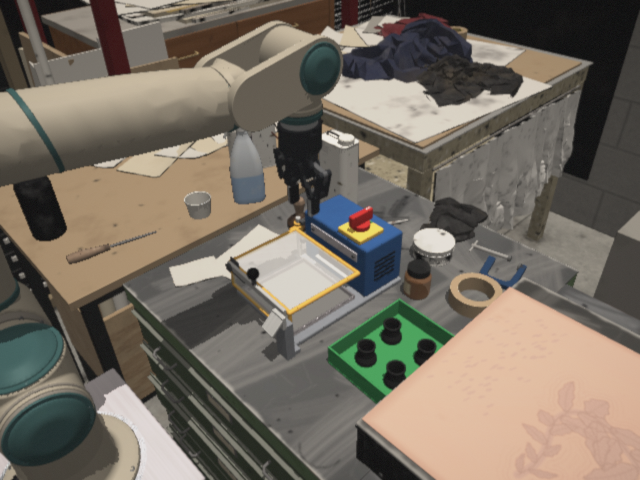

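The isolator is on (bar along x at 360,218), the gate is shut, and four barrels stand in the tote. The arm touches nothing. The dabber template missed in the scene view because the gripper covers it there; it is unmoved in the side view.

```bash
python3 -c "
from station import workorder
print(workorder.hand_in())"
```

```text
the job is handed in; nothing more can be done
None
```

The finishing machine is emptied and the job is handed in at about 50 s of robot time. In order, I:
- turned the isolator off;
- lifted the latch and swung the gate open about 94°;
- moved all four black barrels from the tray into the green tote, where they stand upright;
- swung the gate shut with the latch dropped into its catch;
- turned the isolator back on.

One barrel was knocked aside during the run until it touched its neighbour. I measured both again and gripped across the line between them.

**Last checks:**
- **Isolator:** the bar lies along the machine's x axis, which is on.
- **Gate and latch:** with the gate shut, the knob matched its starting pixel exactly in both the scene and side views. The gate area as a whole shifted by about half a pixel. I made this check just before turning the power on.
- **Barrels:** the scene view found all four in the tote, and the tray was empty. The side view separated only three, because the fourth merged with the tote wall.
- **Bystanders:** the jar and the dabber are unmoved. The dabber's match failed in the scene view because the gripper covers it there, but it matched exactly in the side view.
- **Forces:** wrist readings peaked around 29 N, while pressing the gate shut. The robot was touching nothing at hand-in.

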